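# Free the jaw of a lid clamp by pushing its spring bar with a forked tool

## Task

Free the red jaw of the lid clamp so that it can be washed: take the orange-handled forked tool from its holder, straddle the clamp's thin spring bar with the prongs and push the brass collar gently along the bar, away from the jaw, until the jaw springs up. Touch the clamp only with the fork and do not ram the collar against its stop. Then stand the fork back, fully down, in the pocket it came from and let go, leaving everything else in the drawer where it is.

Things in the scene. Friction and masses are not known exactly. Their poses are not given: they have to be found in the camera images.
- clamp: Lid clamp, screwed down: grey base plate 110 (x) x 150 (y) x 12 mm, origin at the centre of its underside, z up. A steel spring bar 6 mm thick runs along the clamp's y, 47 mm above the origin, through two steel cheeks 30 mm wide (x), tops 55 mm above the origin: near cheek y = -16 to -10 mm, far cheek y = 55 to 61. More than 12 N between fork and clamp bends the bar and fails.
- clamp_bar (a point): Point on the bar's axis, fixed to the clamp at y = 0, x = 0, 47 mm above the clamp's origin; axes as the clamp's. Here, right of the near cheek (towards +y), the bar is bare, with free space below it down to the base plate (35 mm).
- clamp_collar (a point): Nominal place of the brass collar's face that looks to the near cheek: on the bar's axis at clamp y = +18 mm. Collar 20 mm across, 5 mm thick, a spring behind it. Its true place on the bar differs by up to 12 mm either way and is not reported: find it by feel. Pushed to +y: moves from 4 N, frees the jaw after about 6.5 mm at 9 to 10 N, hard stop at 7.5 mm.
- jaw (a joint): Hinge of the red jaw (at clamp y = -61 to -39 mm, x = -41 to 50 mm), rad: 0 = linked, the bar's tip sits in its eye. Once the tip is drawn out it springs up by itself to about 0.7 and stays up; its loose end then stands about 100 mm above the clamp's origin.
- fork: Forked tool, upright in a holder pocket: orange handle 24 (x) x 16 (y) x 50 mm high, two steel prongs below. Origin at the centre of the handle's underside (shoulder, rests on the holder's top), z up; prongs z = -34 to 0 mm, each 5.5 mm wide (x), 5 mm thick (y), gap between them 9 mm in x, centred. 60 g. Grip it across its 16 mm (y): the push along y is then borne squarely by the pads.
- holder: Black plastic holder, fixed: 150 (x) x 60 (y) x 40 mm high, origin at the centre of its underside. Two pockets open to the top at x = +40 and x = -40 mm, each 23 (x) x 8 (y) mm and 37 mm deep with a 2 mm chamfer at the mouth; fork and pick stand in them in either order, their x and y axes along the holder's.
- pick: Bystander: blue-handled tool of the same handle size with a single spike, in the other pocket of the holder. Origin at the centre of the handle's underside. Leave it.
- grinder: Bystander: chrome pepper grinder, standing, 54 mm wide, 150 mm high, origin at the centre of its underside.
- grater: Bystander: flat steel nutmeg grater with black handle, lying, 225 x 45 x 16 mm, long along its x.
- jar: Bystander: amber glass jar with green cap, standing, 60 mm wide, 85 mm high.
- spoon: Bystander: steel spoon with wooden handle, 150 mm long, lying.
- vials: Bystander: black plastic insert, fixed, 90 (x) x 360 (y) mm with six tilted glass spice vials, up to about 90 mm high.

How it is judged:
By the outcome, as a careful person would: the job done as asked, in the order asked, and still so for the second after the job is handed in, with the robot touching nothing.
It also fails if it takes over 64 s, if anything falls off the work surface, if the arm or the gripper's body presses on something with over 40 N, if the wrist force passes 120 N, or if a joint passes its speed limit or range.

## Robot

A 6-joint arm with a two-finger parallel gripper is mounted at the origin on the work surface. World frame = base frame: x ahead of the robot, y to its left, z up, the work surface at z = 0. Lengths are in m, angles in rad, forces in N, time in s.
With the tool pointing down it reaches from about 0.325 to 0.775 m from the base axis. Payload 5.5 kg.
Tool frame: the origin (TCP) lies at the very end of the fingers, on their centre line; the grasp point (between the pads) lies 19 mm behind it; x points along the fingers, y is the direction in which the jaws open and shut, and the axes are right-handed (so a half turn about x gives the same grasp; the last joint's range is limited). The gripper opens to 85 mm and grips with 20 to 120 N. Pads are 22 mm wide; open, the fingers measure 114 mm over their backs; the gripper's body (76 mm by 85 mm) begins 54 mm behind the grasp point. The pads swing forward as they close: fully open they stand 13 mm farther back than shut.
Start: joints at [-1.382, 0.091, 1.231, -0, 1.82, -0.057], TCP at [0.146, -0.582, 0.231] pointing down, gripper open.
Joint ranges: [-2.87, 2.87], [-0.86, 2.18], [0.17, 2.46], [-1.51, 4.65], [0.06, 2.69], [-2.65, 2.65]. Speed limits (rad/s): [2.57, 2.57, 3.01, 3.14, 3.14, 3.14].

## Interface

Orientations are given as a 3x3 rotation matrix whose columns are the frame's x, y, z axes.
In Python, from plant import move_pose, move_l, move_joints, release, grab, pause, inverse_kinematics, observe, capture, calibration, Unreachable, job_done gives the robot as it stands. Calls block until the motion is done:
- move_pose(position, orientation): joint-space move of the TCP to a pose.
- move_l(position, attitude=None, velocity=0.15, threshold=None): straight line of the TCP; attitude=None keeps the orientation; velocity is the mean speed in m/s. With threshold (N) it stops when the force on the tool has changed by that much, and returns True; else False.
- move_joints(angles): joint-space move.
- release() and grab(newtons=None): open the fingers fully, or close them until they stop; newtons is the grip in N (None keeps the last).
- pause(seconds).
- inverse_kinematics(position, orientation): joint angles nearest the present ones, or None.
- observe(): the state.
- capture(name): name is "scene" or "top" or "wrist"; returns the picture (420x560x3 uint8, red, green, blue); there is no depth.
- calibration(name): a dict with "K" (3x3 intrinsics, pixels), "pose" (4x4, takes a point from camera to world coordinates). Camera axes: x right, y down, z forward; pixel columns grow to the right and rows downward; lengths in m; the calibration is good to about 2 mm. A picture is of the moment at which its call begins: read the wrist's pose just before it. calibration takes no time and is no camera call; for the wrist camera it gives the pose at the moment of the call.
A pose or a line that the arm cannot do raises Unreachable and nothing moves.
- job_done(): hands the job in, once; it reports no verdict.
The state is a dict: "clock": time; "joint_positions": joint angles; "joint_vel": joint speeds; "tau": joint torques, N m; "tool_pos": TCP position; "tcp_rot": TCP orientation; "force": force on the tool from outside, world axes, zero at the start; "wrist_torque": the same for the moment, N m; "grip_width": opening from 0.0 (shut) to 1.0 (fully open).
Only numpy, scipy, OpenCV 4.12 (cv2) and the standard library are available. Lean on these libraries where they do the work, as an engineer would, in place of code of your own. Each camera call takes 0.05 s, during which the arm holds its last target.

## Working session

There is one attempt and no reset: what is moved stays moved. The work goes in short steps, each a Python script; the robot and the scene stay as the last script left them, time stands still between calls to the robot, and variables do not carry over. Pictures are saved under pics/ and viewed, and the job is handed in when it is done.

```bash
ls; mkdir -p pics; cat > h.py <<'E'
from plant import *
import numpy as np, cv2
def save(n,img): cv2.imwrite('pics/'+n+'.png',img[:,:,::-1])
def ray(name,uv,z,cal=None):
    c=cal or calibration(name); K=np.array(c["K"]);T=np.array(c["pose"])
    d=T[:3,:3]@np.linalg.inv(K)@np.array([uv[0],uv[1],1.]); o=T[:3,3]
    return o+d*(z-o[2])/d[2]
def proj(name,P,cal=None):
    c=cal or calibration(name); K=np.array(c["K"]);T=np.array(c["pose"])
    p=T[:3,:3].T@(np.array(P)-T[:3,3]); q=K@p; return q[:2]/q[2]
E
python3 - <<'E'
from h import *
for n in ("scene","top","wrist"):
    c=calibration(n); print(n,np.round(c["K"],1).tolist(),np.round(c["pose"],3).tolist())
    save(n+"0",capture(n))
s=observe();print(s)
E
```

```text
pics
scene [[536.3, 0.0, 273.4], [0.0, 536.3, 210.8], [0.0, 0.0, 1.0]] [[-0.663, 0.544, -0.515, 1.224], [0.749, 0.472, -0.465, 0.568], [-0.01, -0.694, -0.72, 0.924], [0.0, 0.0, 0.0, 1.0]]
top [[506.4, 0.0, 282.3], [0.0, 506.4, 210.6], [0.0, 0.0, 1.0]] [[-0.016, -0.984, 0.177, 0.39], [-1.0, 0.016, -0.002, 0.02], [-0.001, -0.177, -0.984, 1.286], [0.0, 0.0, 0.0, 1.0]]
wrist [[329.1, 0.0, 277.1], [0.0, 329.1, 213.9], [0.0, 0.0, 1.0]] [[0.243, -0.937, -0.251, 0.208], [-0.97, -0.235, -0.06, -0.568], [-0.003, 0.259, -0.966, 0.373], [0.0, 0.0, 0.0, 1.0]]
{'clock': 0.15, 'joint_positions': array([-1.38164415e+00,  9.17012158e-02,  1.23163579e+00,  4.21919870e-05,
        1.81981227e+00, -5.66822302e-02]), 'joint_vel': array([-0.00094222, -0.0024983 , -0.00358517,  0.00124287,  0.00022699,
        0.00036986]), 'tau': array([ 1.75965659e-03, -4.59371746e+01, -4.18526924e+01, -2.50498834e-05,
        9.59737605e-03, -3.59875321e-05]), 'tool_pos': array([ 0.14599953, -0.58173548,  0.23038648]), 'tcp_rot': array([[-2.52524181e-04,  2.43375589e-01, -9.69932090e-01],
       [ 1.53654468e-03, -9.69930881e-01, -2.43375686e-01],
       [-9.99998788e-01, -1.55180224e-03, -1.29026465e-04]]), 'force': array([ 0.62655181,  0.29679876, -0.6812092 ]), 'wrist_torque': array([ 0.00801177, -0.00821002, -0.02051103]), 'grip_width': 1.0042020232421762}
```

View pics/top0.png

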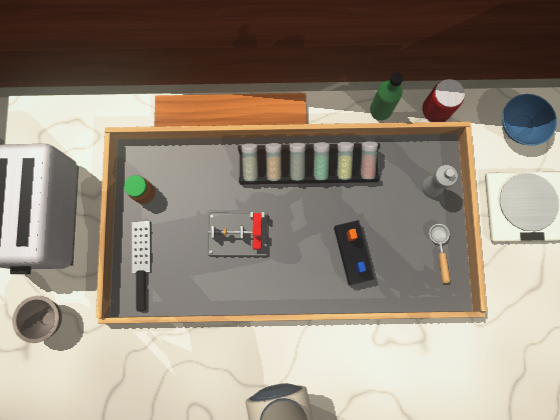

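View pics/scene0.png

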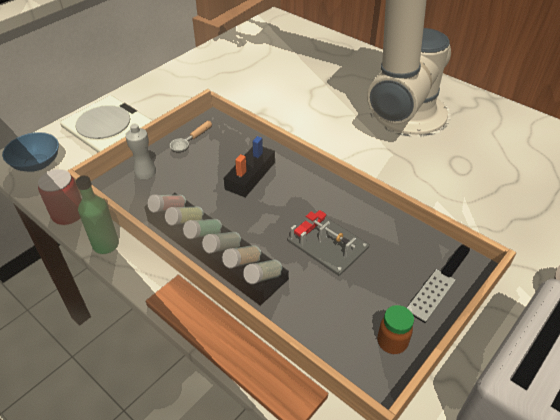

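View pics/wrist0.png

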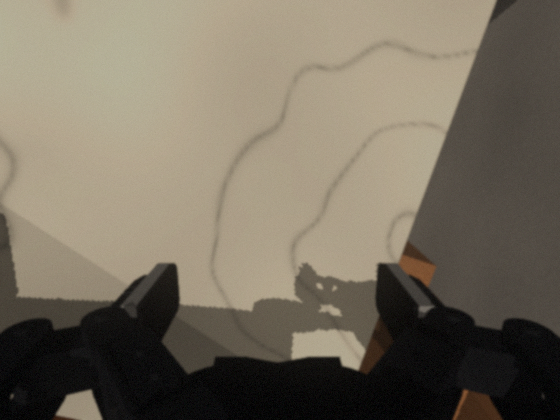

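The top view shows the holder near (354,252), with the fork handle at (352,234) and the pick at (362,267). The clamp is near (238,234) with its jaw on the right, towards world -y.

```bash
python3 - <<'E'
from h import *
im=cv2.imread('pics/top0.png')
a=cv2.resize(im[215:290,325:385],None,fx=8,fy=8,interpolation=cv2.INTER_CUBIC)
b=cv2.resize(im[200:265,200:280],None,fx=9,fy=9,interpolation=cv2.INTER_CUBIC)
cv2.imwrite('pics/ta.png',a);cv2.imwrite('pics/tb.png',b)
for uv,z in [((352,234),.09),((362,267),.09),((238,234),.012)]: print(ray("top",uv,z).round(4))
E
```

```text
[ 0.5462 -0.1471  0.09  ]
[ 0.4676 -0.1675  0.09  ]
[0.5611 0.131  0.012 ]
```

View pics/ta.png

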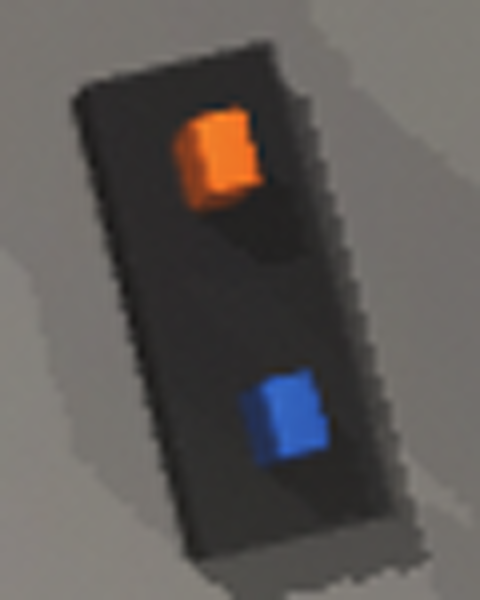

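View pics/tb.png

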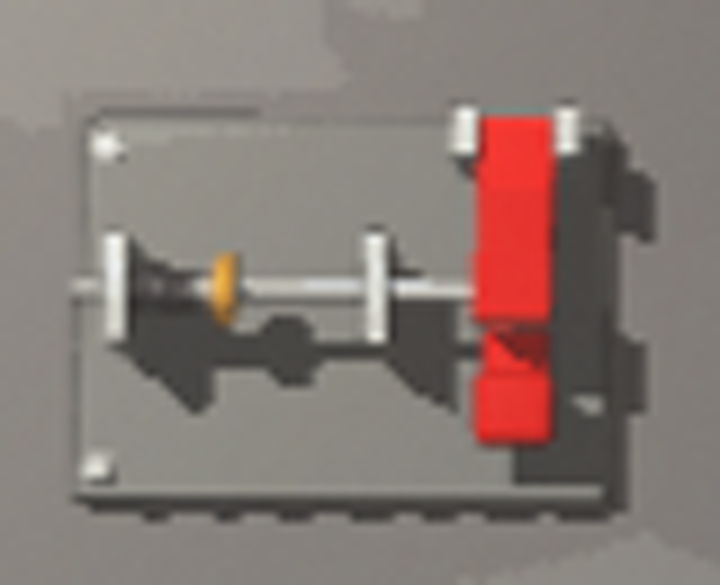

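```bash
cat >> h.py <<'E'
def Rt(yaw): # object yaw -> tool down, tool y = -object y
    y=np.array([np.sin(yaw),-np.cos(yaw),0]); x=np.array([0,0,-1.]); return np.c_[x,y,np.cross(x,y)]
E
python3 - <<'E'
from h import *
import json
for n,p,yaw in [("wf",(.50,-.16,.25),.25),("wc",(.53,.13,.25),0.0)]:
    move_pose(p,Rt(yaw)); pause(.2)
    c=calibration("wrist"); save(n,capture("wrist"))
    json.dump({k:np.array(v).tolist() for k,v in c.items()},open(n+'.json','w'))
    s=observe(); print(s['clock'],s['joint_positions'].round(2),s['tool_pos'],s['force'])
E
```

```text
2.3833 [-0.38 -0.11  1.39 -0.    1.85  0.95] [ 0.49985758 -0.16057121  0.24990696] [-0.76631123 -0.34534498  0.2068722 ]
3.7583 [ 0.18 -0.05  1.34 -0.    1.85  1.75] [0.53020123 0.12894759 0.25003428] [ 0.89989251  0.34837268 -0.46338598]
```

View pics/wf.png

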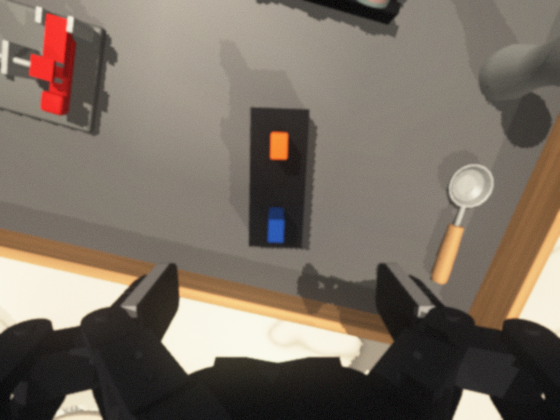

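View pics/wc.png

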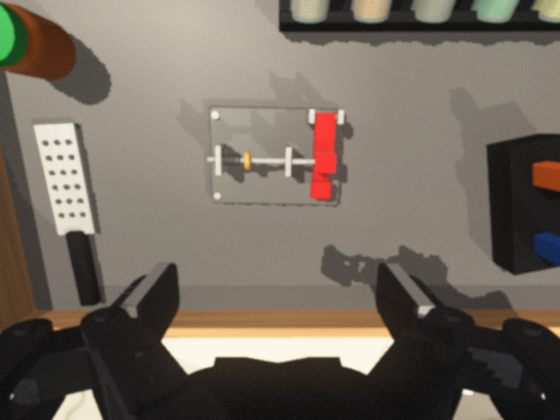

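The wrist views show the fork handle top at (279,146) over the holder, and the clamp at (275,157) with the collar at (247,160). I'll enlarge both.

```bash
python3 - <<'E'
from h import *
f=cv2.imread('pics/wf.png');c=cv2.imread('pics/wc.png')
cv2.imwrite('pics/wfa.png',cv2.resize(f[100:174,235:325],None,fx=8,fy=8,interpolation=cv2.INTER_CUBIC))
cv2.imwrite('pics/wfb.png',cv2.resize(f[180:254,235:325],None,fx=8,fy=8,interpolation=cv2.INTER_CUBIC))
cv2.imwrite('pics/wca.png',cv2.resize(c[100:210,200:350],None,fx=5,fy=5,interpolation=cv2.INTER_CUBIC))
E
```

```text
(no output)
```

View pics/wfa.png

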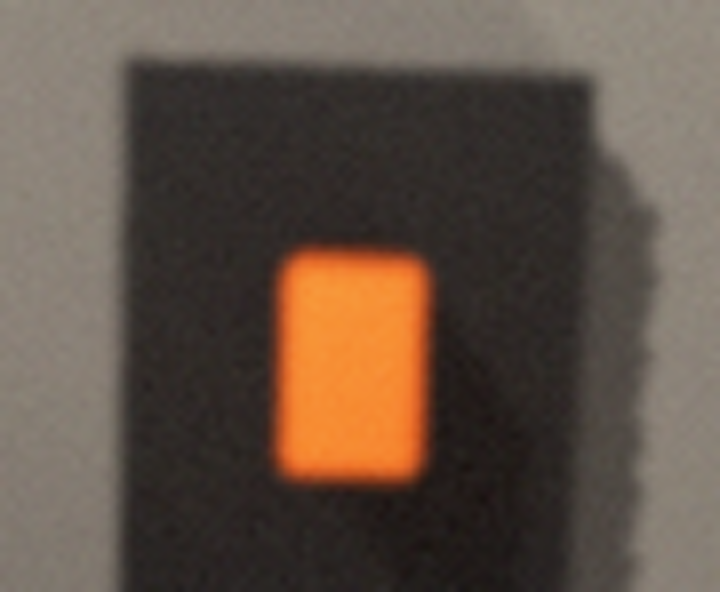

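View pics/wfb.png

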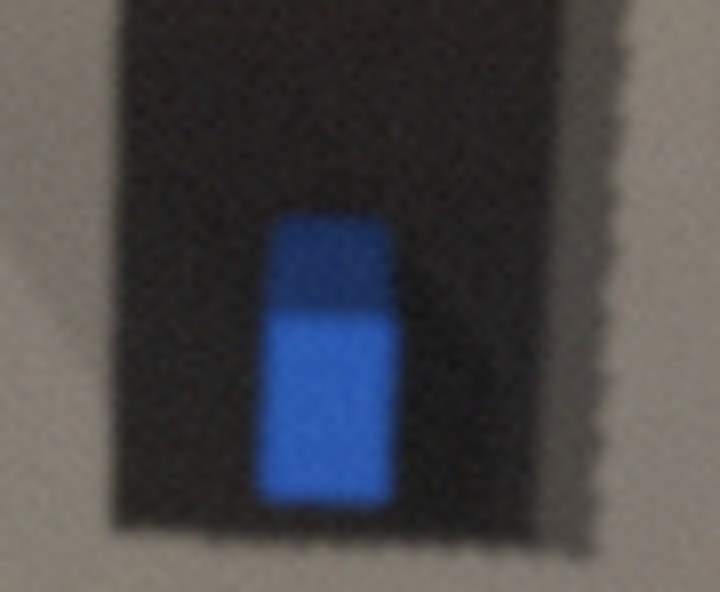

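View pics/wca.png

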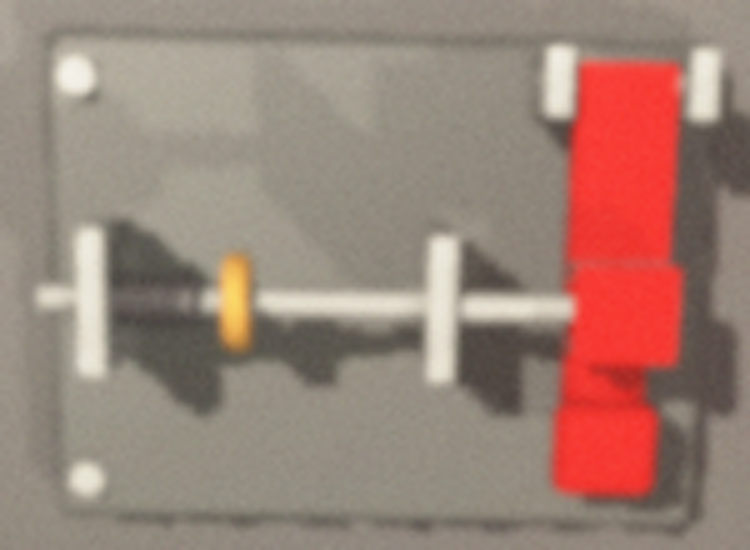

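```bash
cat > fit.py <<'E'
from h import *
import json
from scipy.optimize import least_squares
cf=json.load(open('wf.json'));cc=json.load(open('wc.json'));ct=calibration("top")
def o(u,f,x0,y0): return np.array([(u[0]+.5)/f-.5+x0,(u[1]+.5)/f-.5+y0])
def W(p,P):
    c,s=np.cos(p[2]),np.sin(p[2]); return np.array([p[0]+c*P[0]-s*P[1],p[1]+s*P[0]+c*P[1],p[3]+P[2]])
A=[]
# image TL=+x,+y ; TR=+x,-y ; BR=-x,-y; BL
sg=[(1,1),(1,-1),(-1,-1),(-1,1)]
for uv,(a,b) in zip([(277,248),(432,250),(427,484),(272,480)],sg): A.append((cf,o(uv,8,235,100),(.04+.012*a,.008*b,.09)))
for uv,(a,b) in zip([(263,313),(400,315),(395,503),(255,500)],sg): A.append((cf,o(uv,8,235,180),(-.04+.012*a,.008*b,.09)))
for uv,b in [((272,213),1),((390,215),-1)]: A.append((cf,o(uv,8,235,180),(-.028,.008*b,.04)))
A+= [(ct,o((247,106),8,325,215),(.052,-.008,.09)),(ct,o((264,184),8,325,215),(.028,-.008,.09)),(ct,o((328,447),8,325,215),(-.052,-.008,.09)),(ct,o((311,368),8,325,215),(-.028,-.008,.09))]
B=[]
for uv,(a,b) in zip([(427,235),(461,236),(457,384),(425,383)],sg): B.append((cc,o(uv,5,200,100),(.015*a,-.013+.003*b,.055)))
for uv,(a,b) in zip([(77,228),(105,228),(108,377),(78,377)],sg): B.append((cc,o(uv,5,200,100),(.015*a,.058+.003*b,.055)))
for uv,q in [((52,37),(.055,.075,.012)),((62,512),(-.055,.075,.012)),((693,522),(-.055,-.075,.012))]: B.append((cc,o(uv,5,200,100),q))
def run(A,p0):
    f=lambda p:np.concatenate([proj(None,W(p,P),c)-uv for c,uv,P in A])
    r=least_squares(f,p0,loss='soft_l1'); print(r.x.round(4)); print(r.fun.reshape(-1,2).shape,f(r.x).reshape(-1,2).round(1).tolist()); return r.x
h=run(A,[.507,-.157,.25,0]); print('fork',W(h,(.04,0,.04)))
k=run(B,[.56,.13,0,0])
# collar
def colr(y): return proj(None,W(k,(0,y,.047+.0)),cc)
for y in (.01,.015,.02,.025,.03): print(y,((colr(y)-[200,100]+.5)*5-.5).round(1))
E
python3 fit.py
```

```text
[ 0.507  -0.1597  0.2152  0.0051]
(14, 2) [[0.5, 0.1], [-0.7, 0.5], [-1.2, -1.2], [0.4, -1.3], [-0.1, -0.3], [-0.2, -0.0], [-0.6, 0.5], [0.3, 0.4], [0.1, -0.3], [0.1, -0.1], [0.5, 0.3], [1.0, 0.3], [1.7, 0.5], [1.2, 0.4]]
fork [ 0.54605446 -0.15110798  0.04513277]
[ 0.5591  0.1293 -0.0182 -0.001 ]
(11, 2) [[0.3, -0.1], [-0.5, -0.2], [-0.5, -0.3], [0.1, -0.2], [0.1, 0.1], [0.5, 0.2], [0.7, 0.0], [0.9, -0.1], [-1.6, -1.0], [-0.1, 1.0], [-0.6, 0.9]]
0.01 [330.7 303.5]
0.015 [306.8 303.1]
0.02 [283.  302.8]
0.025 [259.1 302.4]
0.03 [235.2 302. ]
```

```bash
python3 - <<'E'
from h import *
import json
move_pose((.546,-.151,.15),Rt(.215)); pause(.2)
c=calibration("wrist"); im=capture("wrist"); save("wf2",im)
json.dump({k:np.array(v).tolist() for k,v in c.items()},open('wf2.json','w'))
s=observe(); print(s['clock'],s['joint_positions'].round(2),s['tool_pos'],s['force'])
E
```

```text
5.15 [-0.33 -0.    1.47  0.    1.67  1.03] [ 0.54644138 -0.15005406  0.15057182] [ 0.64251461 -0.10635689 -0.81863243]
```

View pics/wf2.png

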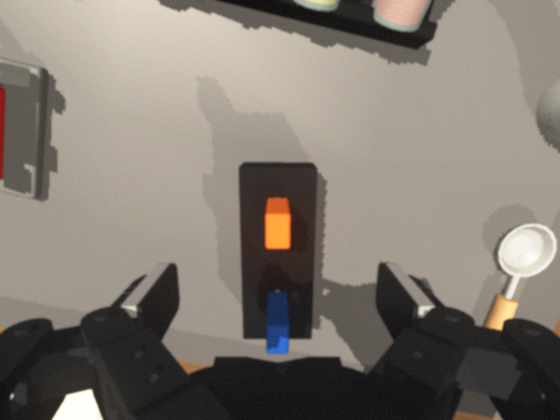

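```bash
python3 - <<'E'
from h import *
import json
im=cv2.imread('pics/wf2.png')
cv2.imwrite('pics/wf2a.png',cv2.resize(im[180:265,230:325],None,fx=7,fy=7,interpolation=cv2.INTER_CUBIC))
c=json.load(open('wf2.json'))
s=observe(); print(s['tool_pos'])
p=s['tool_pos']
for d in ((0,0,0),(0,0,-.06)): print(proj(None,p+np.array(d),c))
E
```

```text
[ 0.54644138 -0.15005406  0.15057182]
[274.73610558 266.05791272]
[275.43127598 227.94046423]
```

View pics/wf2a.png

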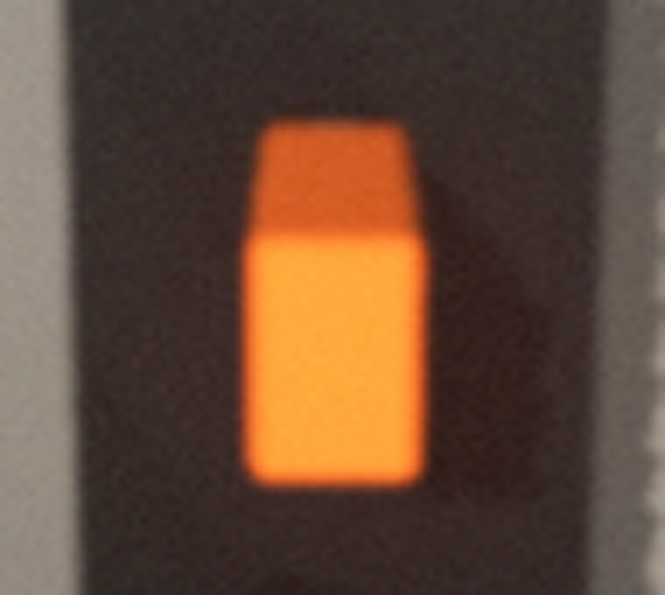

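```bash
cat > fit2.py <<'E'
from fit import *
c2=json.load(open('wf2.json'))
C=[]
for uv,(a,b) in zip([(243,235),(428,235),(424,486),(243,485)],sg): C.append((c2,o(uv,7,230,180),(.012*a,.008*b,.05)))
for uv,b in [((260,122),1),((407,122),-1)]: C.append((c2,o(uv,7,230,180),(.012,.008*b,0)))
run(C,[.546,-.15,.21,.045])
run(A[:4]+C+[],[.546,-.15,.21,.045]) if 0 else None
E
python3 fit2.py | tail -2
```

```text
[ 0.5457 -0.1515  0.2131  0.0446]
(6, 2) [[0.3, 0.0], [-0.6, 0.1], [-0.5, 0.2], [0.5, 0.3], [0.3, -0.4], [-0.0, -0.3]]
```

```bash
python3 - <<'E'
from h import *
R=Rt(.214)
move_l((.5457,-.1515,.10),R,0.15); pause(.2); print(observe()['tool_pos'])
r=move_l((.5457,-.1515,.053),R,0.06,threshold=8); pause(.2); s=observe(); print(r,s['tool_pos'],s['force'])
grab(60); pause(.3); s=observe(); print(s['clock'],s['tool_pos'],s['force'],s['wrist_torque'],s['grip_width'])
save("g1",capture("wrist"))
E
```

```text
[ 0.54645609 -0.15171397  0.10167277]
False [ 0.54601451 -0.15160197  0.05359719] [-0.92180013 -0.37892586 -0.05242718]
7.9 [ 0.54571718 -0.15148717  0.05303209] [-0.42839114  0.42274562  0.23627204] [ 0.04223301  0.0221819  -0.01066555] 0.17936946915683183
```

View pics/g1.png

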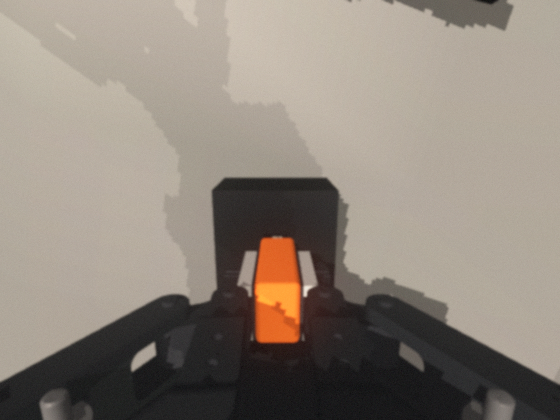

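```bash
python3 - <<'E'
from h import *
import json
R=Rt(.214)
move_l((.5457,-.1515,.17),R,0.12); pause(.1); s=observe(); print(s['force'],s['grip_width'])
k=np.array([.5591,.1293]);yaw=-.0182
t=k+.005*np.array([-np.sin(yaw),np.cos(yaw)])
move_pose((*t,.17),Rt(yaw)); move_l((*t,.115),Rt(yaw),.1); pause(.3)
s=observe(); print(t,s['clock'],s['tool_pos'],s['force'])
c=calibration("wrist"); im=capture("wrist"); save("c1",im)
json.dump({k:np.array(v).tolist() for k,v in c.items()},open('c1.json','w'))
cv2.imwrite('pics/c1a.png',cv2.resize(im[150:300,200:360,::-1],None,fx=4,fy=4,interpolation=cv2.INTER_CUBIC))
save("s1",capture("scene"))
E
```

```text
[-0.63953889  0.13176803 -1.11049804] 0.18044081441944795
[0.55919099 0.13429917] 11.275 [0.55949874 0.13440632 0.11573924] [-0.11048299  0.10408277 -1.12457479]
```

View pics/c1.png

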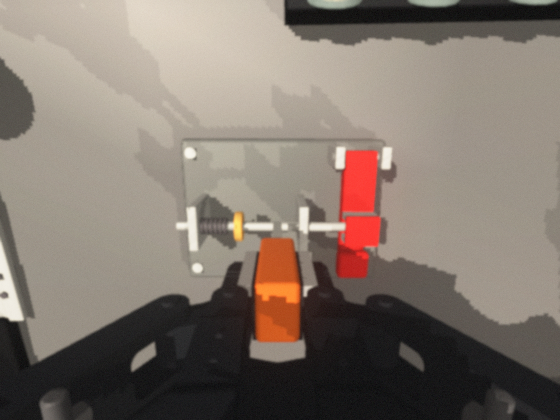

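View pics/c1a.png

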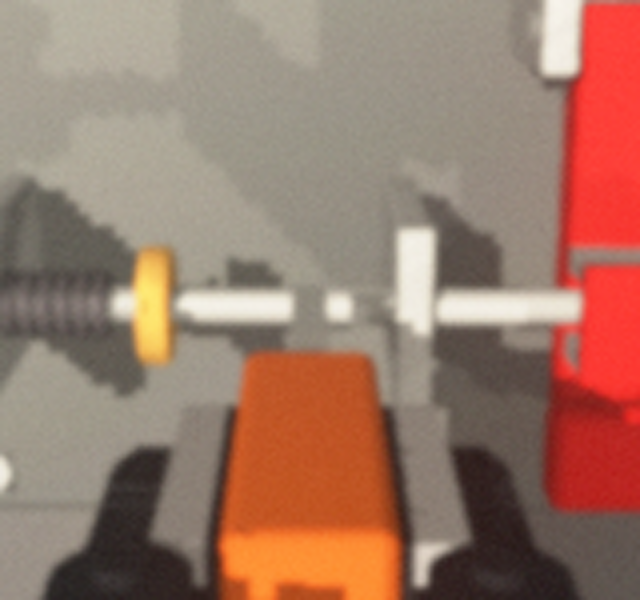

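```bash
cat > ov.py <<'E'
from h import *
import json
def boxpts(b):
    return [(x,y,z) for x in b[:2] for y in b[2:4] for z in b[4:]]
def overlay(src,cal,items,roi,f,out):
    im=cv2.imread(src)[roi[1]:roi[3],roi[0]:roi[2]]; im=cv2.resize(im,None,fx=f,fy=f,interpolation=cv2.INTER_CUBIC)
    for pose,b,col in items:
        P=boxpts(b);Q=[]
        for p in P:
            c,s=np.cos(pose[2]),np.sin(pose[2])
            q=proj(None,(pose[0]+c*p[0]-s*p[1],pose[1]+s*p[0]+c*p[1],pose[3]+p[2]),cal)
            Q.append(tuple(int(v) for v in ((q-[roi[0],roi[1]]+.5)*f-.5).round()))
        for i in range(8):
            for j in range(i):
                if sum(a!=b_ for a,b_ in zip(P[i],P[j]))==1: cv2.line(im,Q[i],Q[j],col,1)
    cv2.imwrite(out,im)
E
python3 - <<'E'
from ov import *
c=json.load(open('c1.json'))
fk=(.5595,.1344,-.0182,.1157-.0084); k=(.5591,.1293,-.0182,.001)
G=(0,255,0);B=(255,0,0)
it=[(fk,(.0045,.010,-.0025,.0025,-.034,0),G),(fk,(-.010,-.0045,-.0025,.0025,-.034,0),(0,0,0)),(fk,(-.012,.012,-.008,.008,0,.05),G),
(k,(-.015,.015,-.016,-.010,.012,.055),B),(k,(-.015,.015,.055,.061,.012,.055),B),(k,(-.003,.003,-.035,.065,.044,.05),B),(k,(-.01,.01,.026,.031,.037,.057),B)]
overlay('pics/c1.png',c,it,(180,180,360,300),4,'pics/c1o.png')
E
```

```text
(no output)
```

View pics/c1o.png

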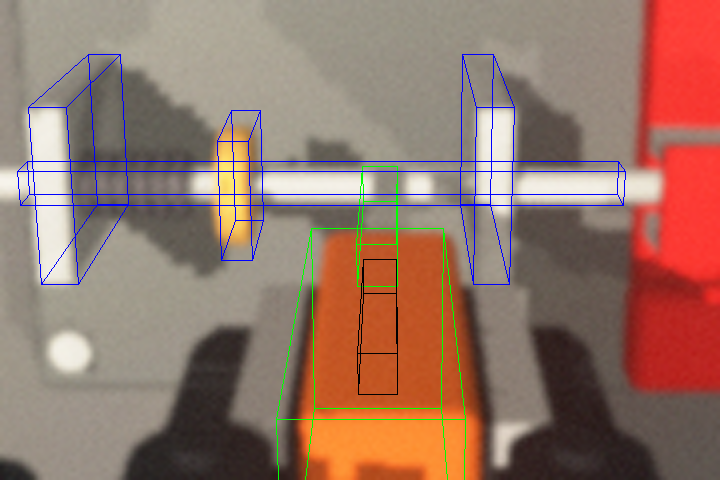

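```bash
python3 - <<'E'
import cv2
im=cv2.imread('pics/c1.png')[205:295,245:315]
a=cv2.resize(im,None,fx=8,fy=8,interpolation=cv2.INTER_CUBIC)
a=cv2.convertScaleAbs(a,alpha=1.3,beta=0);cv2.imwrite('pics/c1z.png',a[:600])
E
```

```text
(no output)
```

View pics/c1z.png

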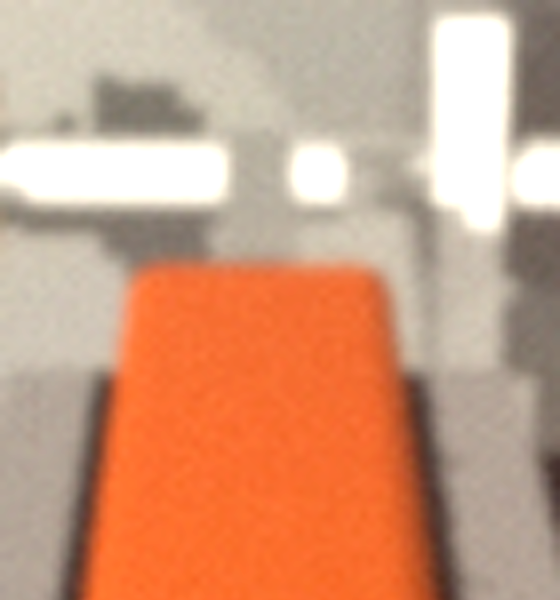

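```bash
cat > fit3.py <<'E'
from fit import *
c1=json.load(open('c1.json'))
# clamp refit in c1: overlay crop coords f=4 origin 180,180
q=lambda u,v:o((u,v),4,180,180)
D=[(c1,q(29,108),(.015,.061,.055)),(c1,q(66,108),(.015,.055,.055)),(c1,q(79,282),(-.015,.055,.055)),(c1,q(43,283),(-.015,.061,.055)),
(c1,q(477,108),(.015,-.010,.055)),(c1,q(515,108),(.015,-.016,.055))]
z8=lambda u,v:o((u,v),8,245,205)
D+=[(c1,z8(432,12),(.015,-.010,.055)),(c1,z8(515,14),(.015,-.016,.055))]
run(D,[.559,.129,-.018,0.001])
# fork, yaw fixed
F=[(c1,z8(130,264),(.012,.008,0)),(c1,z8(388,264),(.012,-.008,0)),(c1,q(299,410),(.012,.008,.05)),(c1,q(484,411),(.012,-.008,.05)),(c1,z8(225,137),(.010,.0025,-.034)),(c1,z8(287,137),(.010,-.0025,-.034))]
run(F,[.559,.134,-.018,.107])
E
python3 fit3.py | tail -4
python3 -c "
import cv2
im=cv2.imread('pics/s1.png')
cv2.imwrite('pics/s1a.png',cv2.resize(im[150:290,250:400],None,fx=4,fy=4,interpolation=cv2.INTER_CUBIC))"
```

```text
[ 0.5591  0.1291 -0.0189  0.0009]
(8, 2) [[0.1, -0.3], [0.3, -0.3], [-0.1, 0.5], [-0.2, 0.3], [0.0, -0.2], [-0.0, -0.2], [0.3, 0.3], [-0.6, 0.1]]
[ 0.5574  0.133  -0.0249  0.1017]
(6, 2) [[0.4, -0.7], [-0.1, -0.5], [0.1, 0.3], [-1.4, 0.3], [0.3, 0.1], [0.8, 0.1]]
```

View pics/s1a.png

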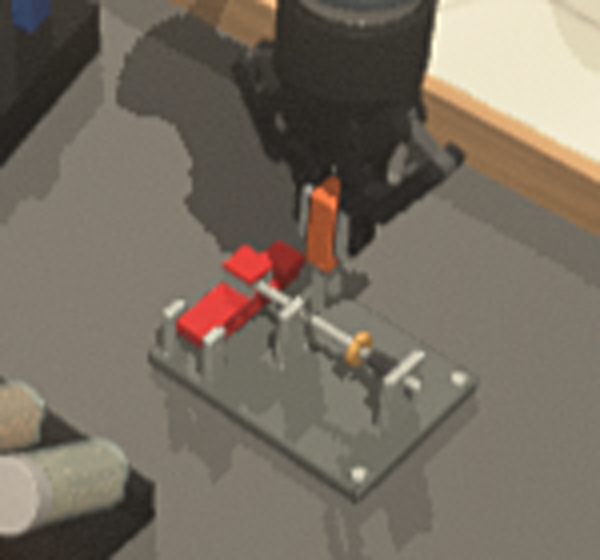

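```bash
python3 - <<'E'
from h import *
import json
yaw=-.0186
move_l((.5601,.1343,.104),Rt(yaw),.05,threshold=5); pause(.3)
s=observe(); print(s['clock'],s['tool_pos'],s['force'])
c=calibration("wrist"); im=capture("wrist"); save("c2",im)
json.dump({k:np.array(v).tolist() for k,v in c.items()},open('c2.json','w'))
a=cv2.resize(im[210:285,235:325,::-1],None,fx=8,fy=8,interpolation=cv2.INTER_CUBIC)
cv2.imwrite('pics/c2a.png',cv2.convertScaleAbs(a,alpha=.9))
E
```

```text
12.0417 [0.56023835 0.13431448 0.1042705 ] [ 0.6148836  -0.5943189  -0.23274765]
```

View pics/c2a.png

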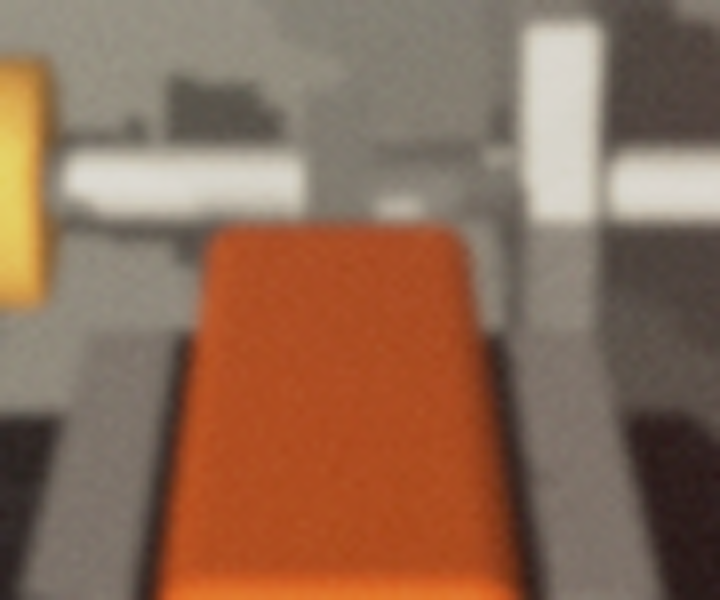

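```bash
python3 - <<'E'
from h import *
import json
yaw=-.0186
s0=observe()
r=move_l((.5601,.1343,.076),Rt(yaw),.02,threshold=2.5)
s=observe(); print(r,s['clock'],s['tool_pos'],s['force'],s['force']-s0['force'])
pause(.3)
F=[]
for i in range(8): pause(.03); F.append(observe()['force'])
print(np.mean(F,0),np.std(F,0))
im=capture("wrist"); save("c3",im)
E
```

```text
False 13.6417 [0.56019793 0.13433399 0.07620445] [ 0.33704097 -0.01439343  0.13996533] [-0.09279764 -0.04845936  0.62898695]
[-0.1883944  -0.15456036 -0.70547817] [0.40533513 0.2684417  0.39396069]
```

View pics/c3.png

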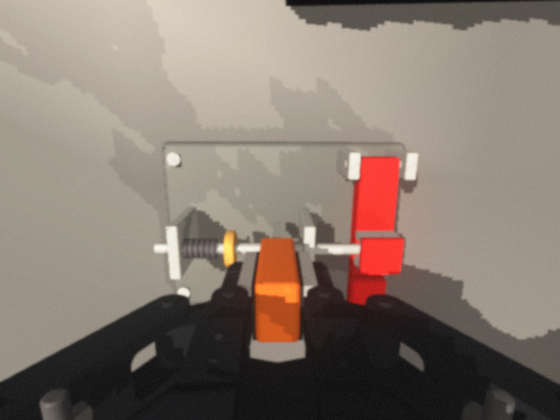

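```bash
python3 - <<'E'
from h import *
yaw=-.0186; u=np.array([-np.sin(yaw),np.cos(yaw),0]); p0=np.array([.5601,.1343,.076])
def st(d,v,th):
    r=move_l(p0+u*d,Rt(yaw),v,threshold=th); s=observe()
    return r,(s['tool_pos']-p0)@u*1e3,s['clock']
print(st(.010,.03,3)) 
for _ in range(2):
    r=st(.032,.008,2.5); print(r)
    F=[]
    for i in range(8): pause(.02); F.append(observe()['force'])
    f=np.mean(F,0); s=observe(); print(f,f@u,(s['tool_pos']-p0)@u*1e3)
    if f@u<-1.5: break
E
```

```text
(False, np.float64(10.238964385526646), 14.7417)
(True, np.float64(20.353223703241813), 16.2)
[-0.27006751 -0.04092108 -0.79164883] -0.04593696363132719 20.298789566807034
(True, np.float64(20.3212618046635), 16.75)
[ 0.1594032  -0.07315652 -0.44573022] -0.0701791421761257 20.191960237946358
```

```bash
cat > push.py <<'E'
from h import *
import sys
yaw=-.0186; u=np.array([-np.sin(yaw),np.cos(yaw),0]); p0=np.array([.5601,.1343,.076])
def meas(n=5):
    F=[]
    for i in range(n): pause(.02); F.append(observe()['force'])
    s=observe(); return np.mean(F,0),(s['tool_pos']-p0)@u*1e3,s['clock']
if __name__=='__main__':
    for d in map(float,sys.argv[1:]):
        r=move_l(p0+u*d/1e3,Rt(yaw),.005,threshold=6 if d<22 else 3)
        f,y,t=meas(); print(d,r,'y %.2f'%y,'fy %.2f'%(f@u),f.round(2),t)
        if f@u<-9.9: break
    save("p%.1f"%d,capture("wrist"))
E
python3 push.py 21 22 23 24
```

```text
21.0 False y 20.52 fy -4.23 [-1.07 -4.22 -2.1 ] 17.7833
22.0 False y 21.35 fy -5.63 [-1.63 -5.6  -2.16] 18.2167
23.0 False y 22.16 fy -5.87 [-1.26 -5.85 -2.24] 18.65
24.0 False y 22.98 fy -6.44 [-1.71 -6.41 -2.06] 19.0833
```

```bash
python3 push.py 25 26 27
```

```text
25.0 False y 23.80 fy -6.96 [-1.76 -6.93 -1.65] 19.5667
26.0 False y 24.56 fy -8.18 [-2.02 -8.14 -1.32] 20.0
27.0 False y 25.40 fy -8.37 [-1.74 -8.34 -1.58] 20.4333
```

```bash
sleep 1; ls pics | tail -3
```

```text
wfa.png
wfb.png
wrist0.png
```

View pics/p27.0.png

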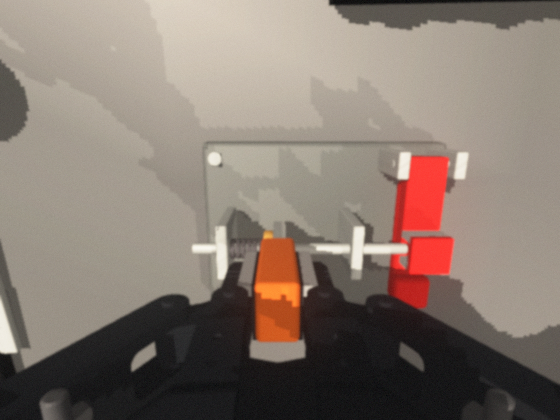

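```bash
cat > push2.py <<'E'
from push import *
def red(): 
    im=capture("wrist").astype(int); m=(im[...,0]>150)&(im[...,1]<80)&(im[...,2]<80); m[:,:330]=0
    return im.astype(np.uint8),m.sum(),np.argwhere(m).mean(0).round(1)
im,a0,c0=red(); print(a0,c0)
for d in (27.5,28,28.4,28.8,29.2):
    r=move_l(p0+u*d/1e3,Rt(yaw),.004,threshold=2.5)
    f,y,t=meas(); im,a,c=red(); print(d,r,'y %.2f'%y,'fy %.2f'%(f@u),f.round(2),t,a,c)
    if f@u<-10.3 or abs(a-a0)>150 or np.abs(c-c0).max()>6: break
save("p2",im)
E
python3 push2.py
```

```text
5854 [227.5 420.9]
27.5 False y 25.78 fy -8.89 [-1.95 -8.85 -1.67] 20.8917 5882 [227.7 421.6]
28 False y 26.19 fy -8.88 [-1.82 -8.85 -1.88] 21.3 5911 [227.9 422.3]
28.4 False y 26.56 fy -9.23 [-1.95 -9.2  -2.03] 21.6833 5942 [228.2 423. ]
28.8 False y 26.97 fy -9.44 [-2.08 -9.4  -1.69] 22.0667 8648 [239.9 448.2]
```

View pics/p2.png

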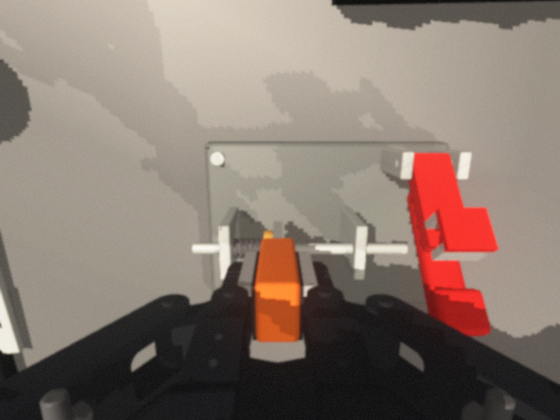

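The jaw has sprung up: the red region rose and grew, with the push at 9.4 N. I'll back off, lift clear and return.

```bash
python3 - <<'E'
from push import *
move_l(p0+u*.012,Rt(yaw),.03); print(meas())
q=p0+u*.012; q[2]=.11; print(move_l(q,Rt(yaw),.04,threshold=5)); q[2]=.20; move_l(q,Rt(yaw),.12)
move_pose((.5457,-.1515,.20),Rt(.214)); move_l((.5457,-.1515,.115),Rt(.214),.12); pause(.4)
s=observe(); print(s['clock'],s['tool_pos'],s['force'],s['grip_width'])
save("r1",capture("wrist")); im=capture("top"); save("r1t",im)
cv2.imwrite('pics/r1a.png',cv2.resize(capture("wrist")[150:300,200:360,::-1],None,fx=4,fy=4,interpolation=cv2.INTER_CUBIC))
E
```

```text
(array([-0.03454354, -0.27612516, -0.62977541]), np.float64(12.38792330090475), 22.9083)
False
27.2083 [ 0.54583016 -0.15160699  0.11535894] [ 0.13170772 -0.30943493  0.05463916] 0.17827271831591107
```

View pics/r1a.png

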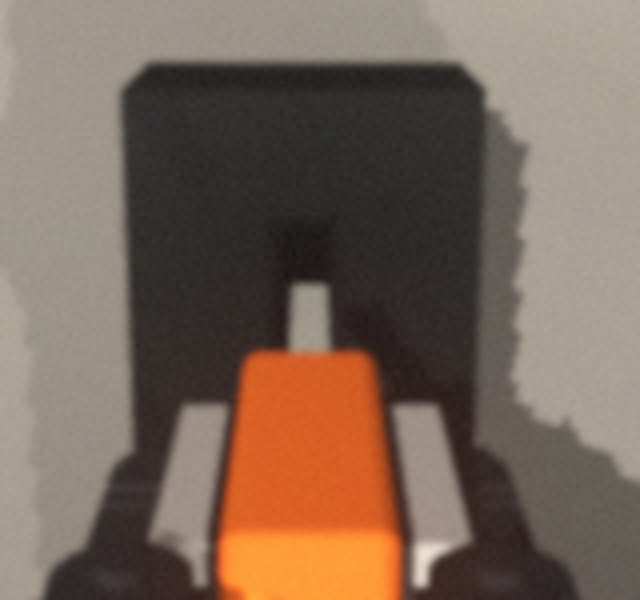

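View pics/r1t.png

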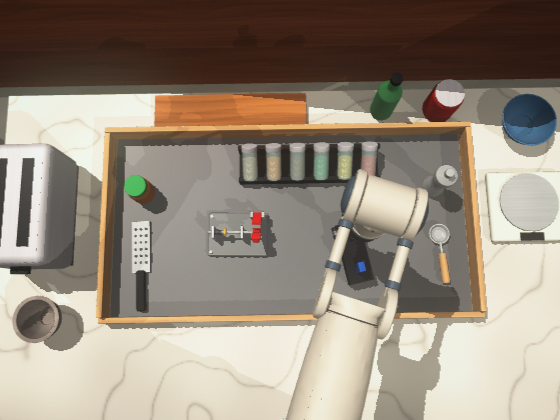

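```bash
python3 - <<'E'
from h import *
R=Rt(.214)
r=move_l((.5457,-.1515,.060),R,.03,threshold=6); s=observe(); print(r,s['tool_pos'],s['force'],s['clock'])
if not r:
    r=move_l((.5457,-.1515,.0515),R,.01,threshold=5); s=observe(); print(r,s['tool_pos'],s['force'],s['clock'])
pause(.2); print(observe()['force'],observe()['tool_pos'])
save("r2",capture("wrist"))
E
```

```text
False [ 0.54580097 -0.15153296  0.06021137] [-0.37301206  0.13456059 -0.49563177] 29.3417
True [ 0.54560766 -0.15148457  0.0529989 ] [-1.19542631 -0.76072465  3.78085194] 30.0167
[-0.06219273 -0.6337009   5.28138259] [ 0.54563022 -0.15146898  0.05300696]
```

View pics/r2.png

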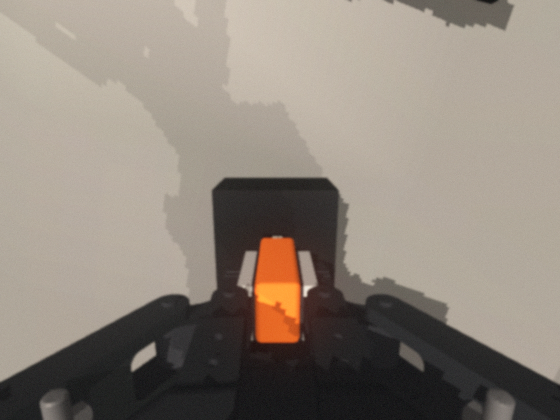

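It seated at TCP z = 0.0530 m, the same height as at pick-up. Next I release and retreat.

```bash
python3 - <<'E'
from h import *
release(); pause(.2); print(observe()['force'])
move_l((.5457,-.1515,.15),Rt(.214),.08); pause(.2); save("e1",capture("wrist"))
move_l((.5,-.16,.25),Rt(.214),.15); pause(.1)
move_joints([-1.382,.091,1.231,0,1.82,-.057]); pause(.2)
print(observe()['clock'])
im=capture("top"); save("e2",im); sc=capture("scene"); save("e3",sc)
a=im[195:295,195:385,::-1]; cv2.imwrite('pics/e2a.png',cv2.resize(a,None,fx=4,fy=4,interpolation=cv2.INTER_CUBIC))
E
```

```text
[ 0.77459305 -0.27610702  0.70613985]
35.9417
```

View pics/e1.png

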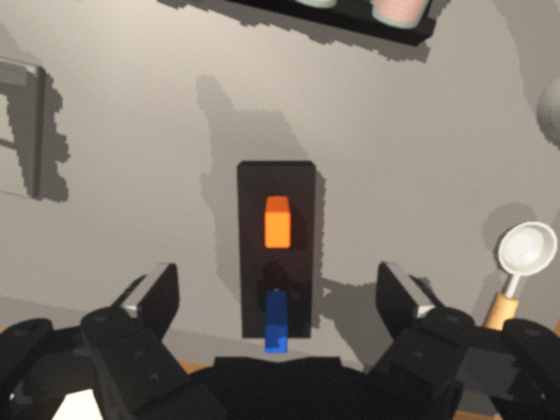

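View pics/e2a.png

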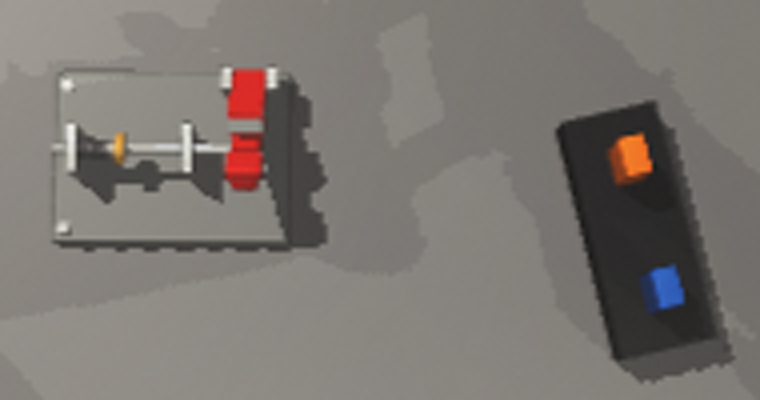

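View pics/e3.png

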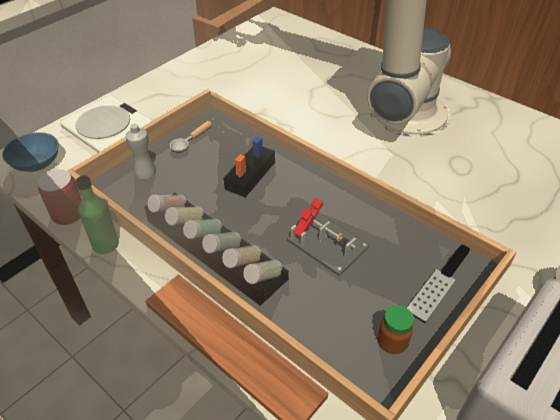

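The final views show the fork upright at the same pixels as before, (278,222) in the wrist view. The jaw is raised at (310,215) in the scene view, and nothing else has moved.

```bash
python3 -c "
from h import *
job_done(); print(observe()['clock'])"
```

```text
the job is handed in; nothing more can be done
the job is handed in; nothing more can be done
```

The red jaw is free and standing up, and the fork is back in the pocket it came from. I handed the job in at about 36 s of the 64 s allowed.

- **Pushing the collar:** I gripped the fork across its 16 mm side and lowered it over the bar without touching it. I found the collar by feel about 10 mm beyond its nominal place. I then pushed it in small steps until the jaw sprang up, at about 6.8 mm of travel. The push along the bar reached about 9.4 N (about 9.8 N with the side and vertical readings), under the 12 N limit. The force never rose sharply, so I saw no sign of hitting the stop.
- **Returning the fork:** It met firm contact at gripper height 0.0530 m, the same as when I picked it up, so it is fully down. After letting go, it appeared at the same pixels as at the start, to within about 2.
- **Last pictures:** The jaw is up, and the pick, the bystanders and the holder are where they were. The arm was back at its start pose, touching nothing.

**Disagreements:** The wrist camera disagreed with the gripper position by about 1.5–2 mm sideways, and its view of the fork put the height off by about 5 mm. I took the middle value for straddling the bar. During the push there was a steady sideways force of 1–2 N and a downward one of about 2 N, so one prong probably rubbed lightly on the bar.

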